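# Slide a scored vinyl plank out to its snapping line

### The arm

A 6-joint arm with a two-finger parallel gripper is mounted at the origin on the work surface. World frame = base frame: x ahead of the robot, y to its left, z up, the work surface at z = 0. Lengths are in m, angles in rad, forces in N, time in s.
With the tool pointing down it reaches from about 0.225 to 0.875 m from the base axis. Payload 3.4 kg.
Tool frame: the origin (TCP) lies on the centre line of the jaws, within the pads' length; the fingertips stand 22 mm ahead of it and the grasp point (between the pads) lies 3 mm ahead of it; z points along the fingers, y is the line along which they close (so a half turn about z gives the same grasp; the last joint's range is limited). The gripper opens to 85 mm and grips with 20 to 120 N. Pads are 22 mm wide; open, the fingers measure 114 mm over their backs; the gripper's body (76 mm by 85 mm) begins 54 mm behind the grasp point. The pads swing forward as they close: fully open they stand 13 mm farther back than shut.
Start: joints at [1.02, 0.276, 1.505, -0, 1.361, -0.121], TCP at [0.24, 0.523, 0.227] pointing down, gripper open.
Joint ranges: [-2.89, 2.89], [-0.75, 2.08], [0.22, 2.7], [-1.18, 4.32], [0.11, 2.71], [-2.7, 2.7]. Speed limits (rad/s): [2.57, 2.57, 3.14, 3.14, 3.14, 3.14].

### API

Orientations are given as a unit quaternion [w, x, y, z].
In Python, from rig import readout, optics, ticket gives the robot as it stands. The module is installed in compiled form; this text tells all that it offers.
- The arm moves only by the shell command python3 -m handwheel 'ROWS' [OPENING] [FORCE]. ROWS is 1 to 5 rows, parted by a bar, with the numbers parted by commas; each row has 4 numbers: dx, dy, dz in m, then a turn about the tool's z in rad; each row shifts and turns the commanded pose from where the row before left it, along the tool's axes as they then stand; what a row does not reach is not made up. A row lasts 1/12 s, in which the tool goes at most 0.0417 m and 0.125 rad, less where a joint would pass 70% of its speed; a pose out of reach is approached as far as the arm can. OPENING is the finger opening in m, set as the command begins (- or left out keeps the last). The fingers move at their own pace and stop on an object; FORCE is the grip in N (left out, the last holds). Time passes only in rows, so rows that do not move let the fingers close. It prints the time, the measured TCP pose, the force, the opening and the grip force at its end. Input that does not fit is refused with a message, and nothing moves.
- readout.get_state(): the state, without advancing time (a new reading comes with each control period).
- optics.get_image(name): name is "scene" or "side" or "wrist"; returns a dict with "img" (480x640x3 uint8, red, green, blue), "camera_matrix" (3x3 intrinsics, pixels), "T" (4x4, takes a point from camera to world coordinates); the wrist camera has in their place "hand_eye" (4x4, takes a point from camera to tool coordinates, whose origin is the TCP and whose axes are the flange's). Camera axes: x right, y down, z forward; pixel columns grow to the right and rows downward; lengths in m; the calibration is good to about 2 mm. A picture is of the moment at which its call begins: read the wrist's pose just before it. There is no depth.
- ticket.sign_off(): hands the job in; it is judged then, once.
The state is a dict: "clock": time; "qpos": joint angles; "qd": joint speeds; "effort": joint torques, N m; "position": TCP position; "ee_rot": TCP orientation; "contact_force": force on the tool from outside, world axes, zero at the start; "moment": the same for the moment, N m; "width": finger opening in m; "gripper_force": force on a finger pad.
Only numpy, scipy, OpenCV 4.12 (cv2) and the standard library are available. Lean on these libraries where they do the work, as an engineer would, in place of code of your own. Each camera call takes 0.05 s, during which the arm holds its last target. There are 200 camera calls.

### The job

The offcut of rigid vinyl plank lying on the wooden work board has been scored across near one end, ready to be snapped. Push it along the board with the fingertips, never picking it up, until the scored line lies right along the board's edge that the scored end faces, so that just the strip beyond the line hangs over, square to the edge. Leave the plank lying flat there, and do not disturb the end cap, the brush or the vase.

Things in the scene. Friction and masses are not known exactly. Their poses are not given: they have to be found in the camera images.
- board: Fixed work board on the floor: a pine board 340 mm (its x) by 400 mm (its y) by 27 mm thick, level on two bearers, its top 72 mm above the floor. Origin: on the floor under its centre; z up. The edge to use is the one at its own -y, which runs along its own x.
- board_edge (a point): Middle of the board's -y edge, at its top surface (72 mm up, 200 mm from the board's centre). Its x axis runs along that edge, its -y axis points straight out over it, z up.
- plank: Loose offcut of rigid grey vinyl plank, 120 (its x) by 180 (its y) by 6 mm thick, about 0.26 kg, flat on the board. Origin: centre of its underside; z up. A dark scored line 2.5 mm wide crosses it along its x at y = -35 mm, 55 mm from its -y end. That end faces the board's -y edge, up to 0.25 rad out of square; its other end (y = +90 mm) is free. Too wide to grasp. Slides with friction.
- score_near (a point): End of the scored line on the plank's -x side, at the underside (plank x = -60 mm, y = -35 mm).
- score_far (a point): End of the scored line on the plank's +x side, at the underside (plank x = +60 mm, y = -35 mm).
- end_cap: Loose white PVC pipe end cap, 52 mm across, 34 mm high, standing on the board on the plank's +x side. Origin: centre of its underside.
- brush: Loose wooden scrubbing-brush block, 150 mm by 50 mm by 47 mm high, on the floor beyond the board's -y edge. Origin: centre of its underside, long side along its x.
- vase: Small loose green-tinted glass vase, 72 mm across at the belly, 115 mm high, on the floor beyond the board's -y edge. Origin: centre of its underside.
There are look-alikes about, which are no part of the job. Of the things that look like the plank, the larger one is meant.

How it is judged:
By the outcome, as a careful person would: the job done as asked, in the order asked, and still so for the second after the job is handed in, with the robot touching nothing.
It also fails if it takes over 45 s, if anything falls off the work surface, if the arm or the gripper's body presses on something with over 40 N, if the wrist force passes 120 N, or if a joint passes its speed limit or range.

## Working session

There is one attempt and no reset: what is moved stays moved. The work goes in short steps, Python scripts to look and compute and a shell command to move; the robot and the scene stay as the last step left them, time stands still between calls to the robot, and variables do not carry over. Pictures are saved under pics/ and viewed, at most 12 in all, crops included, and the job is handed in when it is done.

```bash
mkdir -p pics; python3 - <<'E'
from rig import readout, optics
import cv2,numpy as np
np.set_printoptions(precision=4,suppress=True)
s=readout.get_state();print(s['clock'],s['position'],s['ee_rot'],s['width'],s['contact_force'])
for n in ['scene','side','wrist']:
    d=optics.get_image(n);cv2.imwrite(f'pics/{n}0.png',d['img'][:,:,::-1])
    print(n,d['camera_matrix'],d.get('T',d.get('hand_eye')))
E
```

```text
0.0 [0.2393 0.5223 0.2265] [-0.0003  0.2132  0.977  -0.0008] 0.08554755771917863 [ 0.1074 -0.0315 -0.3399]
scene [[520.4125   0.     315.4023]
 [  0.     520.4125 232.4474]
 [  0.       0.       1.    ]] [[ 0.4685  0.54   -0.6992  1.2487]
 [ 0.8835 -0.2854  0.3715 -0.46  ]
 [ 0.001  -0.7918 -0.6108  0.7197]
 [ 0.      0.      0.      1.    ]]
side [[578.1475   0.     319.2218]
 [  0.     578.1475 233.8577]
 [  0.       0.       1.    ]] [[-0.9743 -0.1605  0.1583  0.3757]
 [-0.2254  0.6981 -0.6796  0.4966]
 [-0.0015 -0.6978 -0.7163  0.7167]
 [ 0.      0.      0.      1.    ]]
wrist [[340.3371   0.     324.126 ]
 [  0.     340.3371 242.6278]
 [  0.       0.       1.    ]] [[ 0.0001 -0.963  -0.2694  0.0682]
 [ 1.      0.0001 -0.0001  0.0004]
 [ 0.0001 -0.2694  0.963  -0.1476]
 [ 0.      0.      0.      1.    ]]
```

View pics/scene0.png

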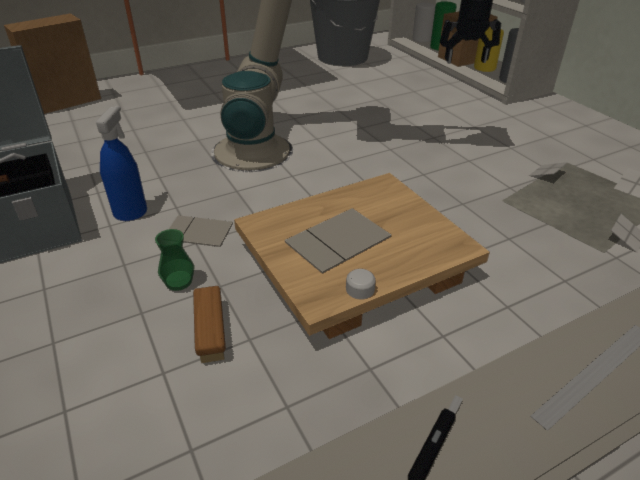

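View pics/side0.png

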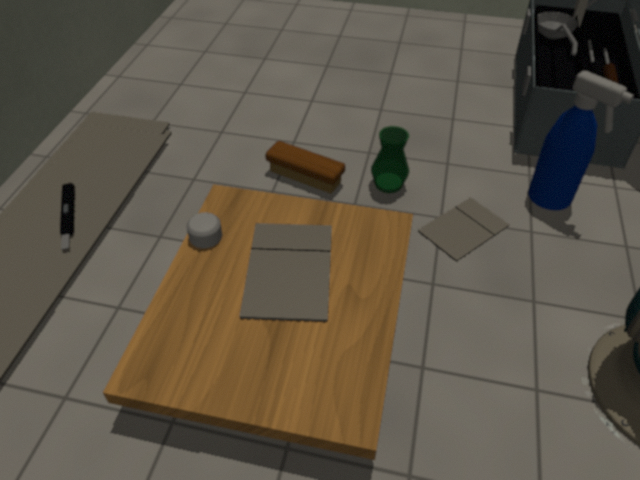

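The scene view shows the board with corners near (236,222), (390,177), (487,252) and (305,325). The plank is on it, with its score running from (307,232) to (345,260), and the cap is at (361,284). The side view shows the plank corners near (257,224), (332,225), (328,319) and (242,317), with the score at row 250. The scored end faces the vase and brush edge.

```bash
cat > h.py <<'E'
import cv2,numpy as np
from rig import readout,optics
from scipy.spatial.transform import Rotation as R
np.set_printoptions(precision=4,suppress=True)
def cam(n):
    s=readout.get_state();d=optics.get_image(n);T=d.get('T')
    if T is None:
        q=s['ee_rot'];M=np.eye(4);M[:3,:3]=R.from_quat([q[1],q[2],q[3],q[0]]).as_matrix();M[:3,3]=s['position'];T=M@d['hand_eye']
    return d['img'],d['camera_matrix'],np.array(T)
def ray(K,T,p): 
    v=T[:3,:3]@np.linalg.solve(K,[p[0],p[1],1]);return T[:3,3],v/np.linalg.norm(v)
def onz(K,T,p,z):
    o,v=ray(K,T,p);return o+v*(z-o[2])/v[2]
def tri(a,b):
    A=np.zeros((3,3));c=np.zeros(3)
    for o,v in(a,b):
        P=np.eye(3)-np.outer(v,v);A+=P;c+=P@o
    return np.linalg.solve(A,c)
def proj(K,T,X):
    x=K@(T[:3,:3].T@(np.array(X)-T[:3,3]));return x[:2]/x[2]
def biggest(m,seed):
    n,l,st,_=cv2.connectedComponentsWithStats(m.astype(np.uint8));
    return (l==l[seed[1],seed[0]]).astype(np.uint8)
def quad(m):
    """four lines fitted to the sides of the mask's hull, intersected"""
    c=max(cv2.findContours(m,cv2.RETR_EXTERNAL,cv2.CHAIN_APPROX_NONE)[0],key=cv2.contourArea)
    h=cv2.convexHull(c);q=cv2.approxPolyN(h,4)[0].astype(float).reshape(4,2)
    pts=c[:,0].astype(float);L=[]
    for i in range(4):
        a,b=q[i],q[(i+1)%4];u=(b-a)/np.linalg.norm(b-a);t=(pts-a)@u;dn=(pts-a)@[-u[1],u[0]]
        k=(abs(dn)<3)&(t>.12*np.linalg.norm(b-a))&(t<.88*np.linalg.norm(b-a))
        vx,vy,x,y=cv2.fitLine(pts[k].astype(np.float32),cv2.DIST_HUBER,0,.01,.01).ravel();L.append(np.cross([x,y,1],[x+vx,y+vy,1]))
    o=[]
    for i in range(4):
        x=np.cross(L[i-1],L[i]);o.append(x[:2]/x[2])
    return np.array(o)
E
python3 - <<'E'
from h import *
seed={'scene':((355,238),(270,240)),'side':((288,285),(200,330))}
for n in seed:
    im,K,T=cam(n);hsv=cv2.cvtColor(im,cv2.COLOR_RGB2HSV)
    ps,bs=seed[n]
    print(n,hsv[ps[1],ps[0]],hsv[bs[1],bs[0]], 'tile/score',hsv[245,325] if n=='scene' else hsv[247:254,290])
    g=hsv[:,:,1]<85
    pm=biggest(g,ps);pm=cv2.morphologyEx(pm,cv2.MORPH_OPEN,np.ones((3,3)))
    print(pm.sum()); q=quad(pm);print('plank px',q)
    bm=biggest((hsv[:,:,1]>95)&(hsv[:,:,2]>95),bs)|pm;print(bm.sum());b=quad(bm);print('board px',b)
    for p in q:print('P',onz(K,T,p,.078))
    for p in b:print('B',onz(K,T,p,.072))
    v=im.copy();cv2.polylines(v,[np.int32(q.round())],1,(255,0,0));cv2.polylines(v,[np.int32(b.round())],1,(0,0,255))
    x,y,w,h=cv2.boundingRect(np.int32(b));cr=v[max(0,y-5):y+h+5,max(0,x-5):x+w+5]
    cv2.imwrite(f'pics/o_{n}.png',cv2.resize(cr,None,fx=2,fy=2,interpolation=0)[:,:,::-1])
E
```

```text
scene [ 18  40 116] [ 16 116 145] tile/score [20 43 89]
3509
plank px [[391.651  234.9204]
 [321.8145 272.4222]
 [283.498  240.3064]
 [351.4151 207.8809]]
20366
board px [[488.6719 252.0064]
 [305.6283 327.9112]
 [232.5306 220.0737]
 [389.093  173.08  ]]
P [0.5929 0.0618 0.078 ]
P [ 0.6258 -0.1156  0.078 ]
P [ 0.5072 -0.1375  0.078 ]
P [0.474  0.0393 0.078 ]
B [0.7197 0.2026 0.072 ]
B [ 0.7271 -0.2008  0.072 ]
B [ 0.3883 -0.2001  0.072 ]
B [0.3843 0.1987 0.072 ]
side [20 41 94] [ 16 152 121] tile/score [[18 51 90]
 [20 49 78]
 [21 55 60]
 [21 50 66]
 [21 54 81]
 [19 47 93]
 [16 52 93]]
7732
plank px [[330.579  225.    ]
 [326.2915 320.1516]
 [239.7637 316.9251]
 [255.855  225.    ]]
54669
board px [[412.1571 213.6365]
 [375.4392 449.7618]
 [102.8178 391.7952]
 [213.4019 184.2488]]
P [ 0.5039 -0.1321  0.078 ]
P [0.471  0.0466 0.078 ]
P [0.5862 0.0677 0.078 ]
P [ 0.6179 -0.1059  0.078 ]
B [ 0.3825 -0.1928  0.072 ]
B [0.3781 0.2058 0.072 ]
B [0.7165 0.2089 0.072 ]
B [ 0.7199 -0.1893  0.072 ]
```

```bash
python3 - <<'E'
from h import *
D={n:cam(n) for n in('scene','side')}
pk={'scene':np.array([[391.65,234.92],[321.81,272.42],[283.5,240.31],[351.42,207.88]]),'side':np.array([[239.76,316.93],[255.86,225],[330.58,225],[326.29,320.15]])}
bd={'scene':np.array([[488.67,252.],[305.63,327.91],[232.53,220.07],[389.09,173.08]]),'side':np.array([[102.82,391.8],[213.4,184.25],[412.16,213.64],[375.44,449.76]])}
for nm,q in(('plank',pk),('board',bd)):
    X=np.array([tri(ray(*D['scene'][1:],a),ray(*D['side'][1:],b)) for a,b in zip(q['scene'],q['side'])])
    print(nm);print(X,X.mean(0))
    for i,n in((0,'scene'),(1,'side')):print(n,'err',[ (proj(*D[n][1:],x)-p).round(1) for x,p in zip(X,q[n])])
# others
for n in D:
    im,K,T=D[n];hsv=cv2.cvtColor(im,cv2.COLOR_RGB2HSV)
    gm=((hsv[:,:,0]>50)&(hsv[:,:,0]<90)&(hsv[:,:,1]>90)).astype(np.uint8); 
    s={'scene':(178,278),'side':(390,180)}[n]; m=biggest(gm,s);x,y,w,h=cv2.boundingRect(m);print(n,'vase box',x,y,w,h,'foot',onz(K,T,(x+w/2,y+h-6),0))
    c={'scene':(361,281),'side':(204,226)}[n];print('cap top',onz(K,T,(c[0],c[1]-5),.106), hsv[c[1],c[0]])
    c={'scene':(207,318),'side':(305,165)}[n];print('brush',onz(K,T,c,.045))
E
```

```text
plank
[[ 0.588   0.0651  0.0736]
 [ 0.6201 -0.1121  0.0718]
 [ 0.5042 -0.1357  0.0749]
 [ 0.4707  0.0428  0.0742]] [ 0.5457 -0.035   0.0736]
scene err [array([-0.2, -0.1]), array([0.1, 0.1]), array([0.2, 0.1]), array([0.5, 0.3])]
side err [array([-0.3,  0.2]), array([ 0.2, -0.1]), array([ 0.3, -0.2]), array([ 0.8, -0.6])]
board
[[ 0.7175  0.2068  0.0686]
 [ 0.7228 -0.1975  0.0654]
 [ 0.3824 -0.1981  0.0673]
 [ 0.378   0.2036  0.0672]] [0.5502 0.0037 0.0671]
scene err [array([0.5, 0.1]), array([0.6, 0.3]), array([0.1, 0.1]), array([0., 0.])]
side err [array([ 0.8, -0.3]), array([ 0.6, -0.4]), array([ 0.1, -0.1]), array([ 0.1, -0. ])]
scene vase box 156 230 37 60 foot [ 0.4424 -0.3514  0.    ]
cap top [ 0.6931 -0.0747  0.106 ] [ 18  18 144]
brush [ 0.6042 -0.332   0.045 ]
side vase box 372 127 36 66 foot [ 0.4322 -0.3328  0.    ]
cap top [ 0.6861 -0.0702  0.106 ] [ 21  22 116]
brush [ 0.5893 -0.3066  0.045 ]
```

View pics/o_side.png

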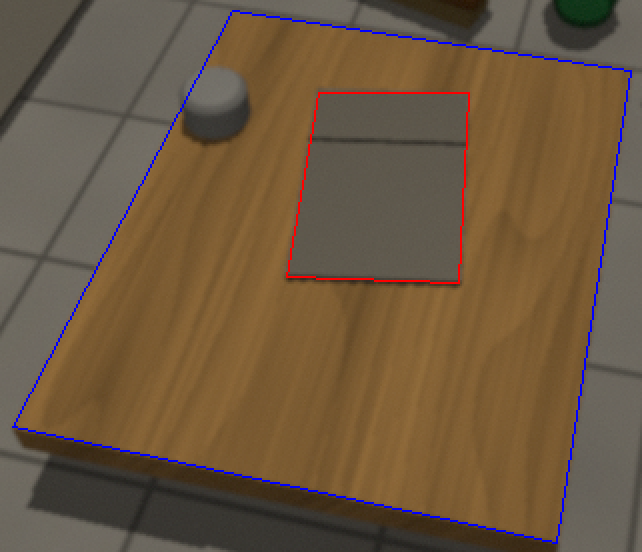

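View pics/o_scene.png

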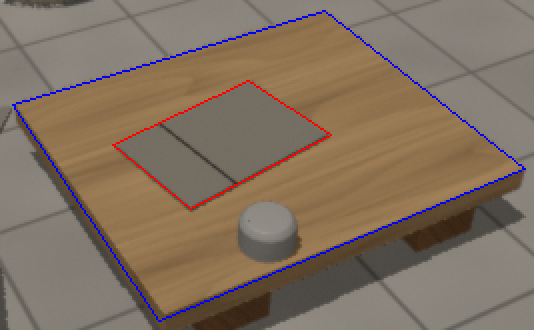

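Both overlays fit well. The plank centre is about (0.546, -0.035) with yaw about +0.19, and the board edge is at y≈-0.198, nearly along world x. Next I turn the tool so the fingers line up along world x.

```bash
python3 -m handwheel '0,0,0,0.125 | 0,0,0,0.125 | 0,0,0,0.125 | 0,0,0,0.125 | 0,0,0,0.125' .06 20; python3 -m handwheel '0,0,0,0.125 | 0,0,0,0.125 | 0,0,0,0.125 | 0,0,0,0.125 | 0,0,0,0.016'; python3 -m handwheel '0,0,0,0'; python3 - <<'E'
from h import *
s=readout.get_state();q=s['ee_rot'];M=R.from_quat([q[1],q[2],q[3],q[0]]).as_matrix();print(M)
print('tool delta to (.535,.115)',M.T@(np.array([.535,.115,.227])-s['position']))
E
```

```text
clock: 0.77
position: [0.2396, 0.5227, 0.2274]
ee_rot: [-0.0, 0.506, 0.863, -0.0]
contact_force: [0.2, -0.0, -0.7]
width: 0.0602
gripper_force: 0.0
clock: 1.18
position: [0.2396, 0.5227, 0.2274]
ee_rot: [0.0, 0.708, 0.706, 0.0]
contact_force: [-0.1, -1.1, -0.4]
width: 0.0601
gripper_force: 0.0
clock: 1.27
position: [0.2396, 0.5227, 0.2274]
ee_rot: [-0.0, 0.706, 0.708, 0.0]
contact_force: [0.7, -0.5, -0.2]
width: 0.0603
gripper_force: 0.0
[[-0.0023  1.      0.0001]
 [ 1.      0.0023  0.0001]
 [ 0.0001  0.0001 -1.    ]]
tool delta to (.535,.115) [-0.4084  0.2945  0.0004]
```

```bash
for i in 1 2; do :; done; python3 -m handwheel '-0.0292,0.021,0,0 | -0.0292,0.021,0,0 | -0.0292,0.021,0,0 | -0.0292,0.021,0,0 | -0.0292,0.021,0,0' >/dev/null; python3 -m handwheel '-0.0292,0.021,0,0 | -0.0292,0.021,0,0 | -0.0292,0.021,0,0 | -0.0292,0.021,0,0 | -0.0292,0.021,0,0'; python3 -m handwheel '-0.0292,0.021,0,0 | -0.0292,0.021,0,0 | -0.0292,0.021,0,0 | -0.0292,0.021,0,0 | 0,0,0,0'
```

```text
clock: 2.1
position: [0.4503, 0.2292, 0.2276]
ee_rot: [0.0, 0.706, 0.708, 0.0]
contact_force: [1.1, 0.6, -1.1]
width: 0.0604
gripper_force: 0.0
clock: 2.52
position: [0.5379, 0.1085, 0.2272]
ee_rot: [0.003, 0.708, 0.706, -0.0]
contact_force: [0.4, 0.4, 1.5]
width: 0.0599
gripper_force: 0.0
```

```bash
python3 -m handwheel '0,0,0.035,0 | 0,0,0.035,0 | 0,0,0.03,0 | 0,0,0.012,0 | 0,0,0,0' |head -4; python3 -m handwheel '0,0,0.008,0 | 0,0,0,0'|head -4;python3 - <<'E'
from h import *
im,K,T=cam('wrist');cv2.imwrite('pics/w1.png',im[:,:,::-1])
E
```

```text
clock: 2.93
position: [0.5306, 0.1139, 0.1119]
ee_rot: [-0.003, 0.706, 0.708, -0.003]
contact_force: [-0.8, 1.0, 0.2]
clock: 3.1
position: [0.5338, 0.1142, 0.1074]
ee_rot: [0.0, 0.707, 0.708, 0.0]
contact_force: [0.6, -0.0, 0.1]
```

View pics/w1.png

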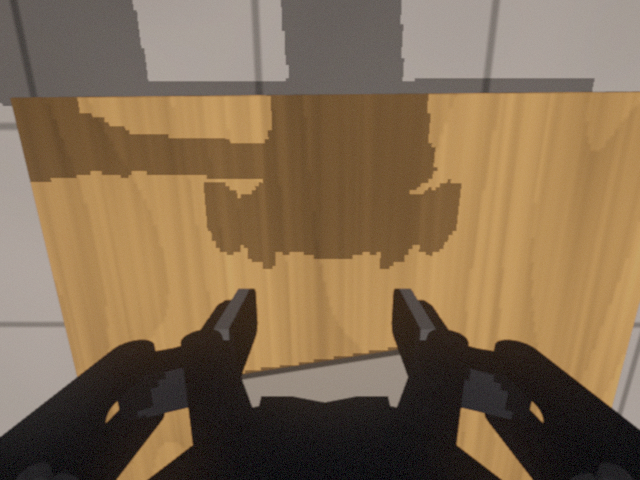

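The wrist view shows both fingertips at about (235,300) and (410,300) over bare wood behind the plank's free end, which runs from (245,375) to (400,350) and rises to the right. I'll step down until they touch.

```bash
python3 -m handwheel '0,0,0.004,0 | 0,0,0,0'|sed -n '2p;4p'; python3 -m handwheel '0,0,0.004,0 | 0,0,0,0'|sed -n '2p;4p';python3 -m handwheel '0,0,0.003,0 | 0,0,0,0'|sed -n '2p;4p'
```

```text
position: [0.534, 0.1141, 0.1039]
contact_force: [-0.8, 0.3, 0.0]
position: [0.5335, 0.1139, 0.0993]
contact_force: [-1.1, -1.1, 0.1]
position: [0.5333, 0.1139, 0.096]
contact_force: [-0.5, -0.3, 0.9]
```

```bash
python3 -m handwheel '0,0,0.002,0 | 0,0,0,0'|sed -n '2p;4p'; python3 -m handwheel '0,0,0.002,0 | 0,0,0,0'|sed -n '2p;4p';python3 -m handwheel '0,0,0.002,0 | 0,0,0,0'|sed -n '2p;4p'
```

```text
position: [0.5334, 0.1139, 0.0941]
contact_force: [0.3, 0.2, 0.7]
position: [0.5334, 0.1139, 0.0921]
contact_force: [-0.4, -0.1, -0.0]
position: [0.5334, 0.1139, 0.0901]
contact_force: [-0.6, 0.5, 0.3]
```

```bash
python3 -m handwheel '0,0,0.002,0 | 0,0,0,0'|sed -n '2p;4p'; python3 -m handwheel '0,0,0.002,0 | 0,0,0,0'|sed -n '2p;4p'; python3 -m handwheel '0,0,0.001,0 | 0,0,0,0'|sed -n '2p;4p'
```

```text
position: [0.5334, 0.1139, 0.0881]
contact_force: [0.3, 0.6, 0.2]
position: [0.5334, 0.1139, 0.0861]
contact_force: [-0.3, -0.1, -0.9]
position: [0.5335, 0.1139, 0.0852]
contact_force: [0.2, 0.4, -0.2]
```

```bash
python3 -m handwheel '0,0,0.001,0 | 0,0,0,0'|sed -n '2p;4p'; python3 -m handwheel '0,0,0.001,0 | 0,0,0,0'|sed -n '2p;4p'; python3 -m handwheel '0,0,0.001,0 | 0,0,0,0'|sed -n '2p;4p'
```

```text
position: [0.5336, 0.1139, 0.0843]
contact_force: [-0.1, 0.1, 0.5]
position: [0.5335, 0.1139, 0.0833]
contact_force: [-0.8, -0.5, -0.2]
position: [0.5335, 0.1139, 0.0823]
contact_force: [0.6, 0.4, 0.3]
```

```bash
python3 -m handwheel '0,0,0.001,0 | 0,0,0,0'|sed -n '2p;4p'; python3 -m handwheel '0,0,0.001,0 | 0,0,0,0'|sed -n '2p;4p'; python3 - <<'E'
from h import *
a=cam('side')[0][230:400,170:420];b=cam('scene')[0][120:290,270:470]
o=np.hstack([cv2.resize(a,(400,272)),cv2.resize(b,(400,272))]);o=np.hstack([o]);cv2.imwrite('pics/t.png',o[:,:,::-1])
E
```

```text
position: [0.5335, 0.1139, 0.0813]
contact_force: [0.7, -0.4, -0.7]
position: [0.5335, 0.1139, 0.0803]
contact_force: [-0.3, -0.3, 0.7]
```

View pics/t.png

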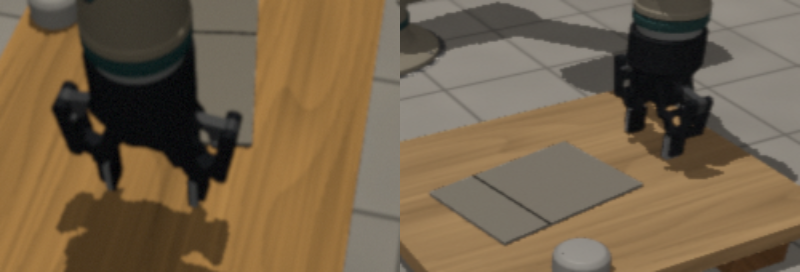

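The crops show both tips just behind the free end, seemingly still slightly above the wood because the shadow is offset. I keep lowering.

```bash
python3 -m handwheel '0,0,0.001,0 | 0,0,0,0'|sed -n '2p;4p'; python3 -m handwheel '0,0,0.001,0 | 0,0,0,0'|sed -n '2p;4p'; python3 -m handwheel '0,0,0.001,0 | 0,0,0,0'|sed -n '2p;4p'
```

```text
position: [0.5336, 0.1139, 0.0793]
contact_force: [0.6, 0.3, 0.0]
position: [0.5335, 0.1139, 0.0782]
contact_force: [-0.2, 0.2, -0.3]
position: [0.5335, 0.1139, 0.0772]
contact_force: [0.4, 0.0, -0.3]
```

```bash
python3 - <<'E'
from h import *
s=readout.get_state();print(s['qpos'],s['position'],s['contact_force'],s['moment'])
E
```

```text
[0.0827 0.3594 1.7893 0.0001 0.9931 0.0827] [0.5335 0.1139 0.0772] [ 0.3657  0.0112 -0.287 ] [-0.0194  0.0268  0.0412]
```

```bash
python3 -m handwheel '0,0,0.001,0 | 0,0,0,0'|sed -n '2p;4p'; python3 -m handwheel '0,0,0.001,0 | 0,0,0,0'|sed -n '2p;4p'; python3 -m handwheel '0,0,0.001,0 | 0,0,0,0'|sed -n '2p;4p'; python3 -m handwheel '0,0,0.001,0 | 0,0,0,0'|sed -n '2p;4p'
```

```text
position: [0.5335, 0.1139, 0.0762]
contact_force: [0.1, 0.5, 0.3]
position: [0.5335, 0.1139, 0.0752]
contact_force: [-0.3, -0.7, 0.4]
position: [0.5335, 0.1139, 0.0742]
contact_force: [0.4, -0.8, -0.0]
position: [0.5335, 0.1139, 0.0733]
contact_force: [-1.0, 0.3, -0.8]
```

```bash
python3 - <<'E'
from h import *
s=readout.get_state();p=np.array(s['position']);print(s['clock'],p,s['width'])
for n in('side','scene'):
    im,K,T=cam(n)
    for sg in(-1,1):
        row=[]
        for d in range(-10,40,2):
            u=proj(K,T,p+[sg*.036,0,-d/1000]);row.append(int(im[int(round(u[1])),int(round(u[0]))].max()))
        print(n,sg,row)
    np.save(f'/tmp/{n}.npy',im)
E
```

```text
6.75 [0.5335 0.1139 0.0733] 0.059769180821149494
side -1 [17, 23, 34, 58, 72, 79, 79, 82, 82, 83, 81, 82, 82, 82, 84, 82, 82, 82, 83, 82, 84, 83, 83, 84, 82]
side 1 [28, 27, 16, 19, 25, 23, 41, 41, 60, 72, 79, 79, 80, 80, 80, 79, 80, 76, 79, 79, 77, 77, 78, 80, 80]
scene -1 [7, 9, 23, 17, 42, 85, 90, 90, 91, 105, 148, 148, 149, 150, 150, 150, 150, 149, 145, 145, 140, 135, 132, 132, 136]
scene 1 [34, 34, 74, 84, 85, 85, 85, 85, 98, 99, 144, 147, 149, 153, 153, 156, 158, 158, 158, 161, 163, 162, 162, 160, 157]
```

```bash
python3 -m handwheel '0,0,0.001,0 | 0,0,0,0'|sed -n '2p;4p'; python3 -m handwheel '0,0,0.001,0 | 0,0,0,0'|sed -n '2p;4p'; python3 -m handwheel '0,0,0.001,0 | 0,0,0,0'|sed -n '2p;4p'
```

```text
position: [0.5335, 0.1139, 0.0723]
contact_force: [0.5, -1.8, 0.3]
position: [0.5335, 0.1139, 0.0712]
contact_force: [-0.8, 0.3, -0.1]
position: [0.5335, 0.1139, 0.0703]
contact_force: [0.0, 0.9, 0.1]
```

```bash
python3 -m handwheel '0,0,0.001,0 | 0,0,0,0'|sed -n '2p;4p'; python3 -m handwheel '0,0,0.001,0 | 0,0,0,0'|sed -n '2p;4p'; python3 -m handwheel '0,0,0.001,0 | 0,0,0,0'|sed -n '2p;4p'
```

```text
position: [0.5335, 0.1139, 0.0692]
contact_force: [-0.7, -0.5, -0.6]
position: [0.5335, 0.1139, 0.0682]
contact_force: [0.1, 0.3, -0.3]
position: [0.5335, 0.1139, 0.0672]
contact_force: [-0.4, 0.6, 0.3]
```

```bash
python3 - <<'E'
from h import *
s=readout.get_state();p=np.array(s['position']);o=[]
for n in('side','scene'):
    im,K,T=cam(n);u=proj(K,T,p).round().astype(int);print(n,u,'crop origin',u-[40,50])
    im=cv2.convertScaleAbs(im,alpha=1.6)
    c=im[u[1]-50:u[1]+50,u[0]-40:u[0]+40];c=cv2.resize(c,(400,500),interpolation=0)
    o.append(c)
cv2.imwrite('pics/t2.png',np.hstack(o)[:,:,::-1])
E
```

```text
side [268 358] crop origin [228 308]
scene [396 217] crop origin [356 167]
```

View pics/t2.png

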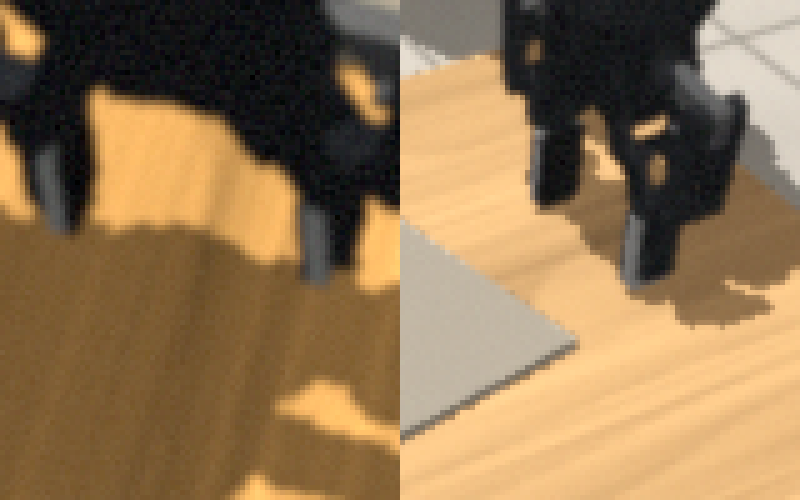

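```bash
python3 - <<'E'
from h import *
A=cam('scene')[1:];B=cam('side')[1:]
for a,b in(((405,224.6),(241,354.6)),((385,208.4),(291.6,364.6))):
    X=tri(ray(*A,a),ray(*B,b));print(X,proj(*A,X)-a)
E
```

```text
[0.5677 0.1161 0.0675] [0.8551 0.3012]
[0.499  0.1138 0.0662] [1.3716 0.5733]
```

Both tips triangulate to z≈0.067, the same height the cameras give for the board top, so contact is close.

```bash
python3 -m handwheel '0,0,0.001,0 | 0,0,0,0'|sed -n '2p;4p'; python3 -m handwheel '0,0,0.001,0 | 0,0,0,0'|sed -n '2p;4p'
```

```text
position: [0.5335, 0.1139, 0.0663]
contact_force: [0.5, -0.4, 0.1]
position: [0.5335, 0.1139, 0.0652]
contact_force: [0.1, -1.0, 0.1]
```

```bash
python3 -m handwheel '0,0,0.001,0 | 0,0,0,0'|sed -n '2p;4p'; python3 -m handwheel '0,0,0.001,0 | 0,0,0,0'|sed -n '2p;4p'; python3 -m handwheel '0,0,0.001,0 | 0,0,0,0'|sed -n '1,2p;4p'
```

```text
position: [0.5335, 0.1139, 0.0642]
contact_force: [0.4, 0.2, -0.3]
position: [0.5335, 0.1139, 0.0632]
contact_force: [-0.2, 0.1, -0.0]
clock: 8.88
position: [0.5336, 0.1139, 0.0631]
contact_force: [-1.5, -0.8, 5.4]
```

Contact came at TCP z=0.0632. I raise 2.5 mm and push toward -y.

```bash
python3 -m handwheel '0,0,-0.0025,0 | -0.01,0,0,0 | -0.01,0,0,0 | -0.008,0,0,0 | 0,0,0,0'|sed -n '2p;4p'; python3 -m handwheel '-0.006,0,0,0 | -0.006,0,0,0 | -0.006,0,0,0 | -0.006,0,0,0 | -0.006,0,0,0'|sed -n '2p;4p'; python3 -m handwheel '-0.006,0,0,0 | -0.006,0,0,0 | -0.006,0,0,0 | -0.006,0,0,0 | 0,0,0,0'|sed -n '2p;4p'; cat > m.py <<'E'
from h import *
import sys
seed={'scene':((355,238),(270,240)),'side':((288,285),(200,330))}
def score(im,q,K,T):
    pass
D={};s=readout.get_state();print(s['clock'],s['position'],s['contact_force'])
for n in seed:
    im,K,T=cam(n);np.save(f'/tmp/{n}.npy',im);cv2.imwrite(f'pics/{n}_{s["clock"]:.2f}.png',im[:,:,::-1])
E
python3 m.py; ls pics
```

```text
position: [0.5335, 0.0839, 0.0647]
contact_force: [-0.3, -0.2, 0.0]
position: [0.5336, 0.0556, 0.0649]
contact_force: [-0.4, 1.1, 0.9]
position: [0.5336, 0.0306, 0.0649]
contact_force: [-0.6, -0.3, 0.3]
10.1333 [0.5336 0.0306 0.0649] [-0.6281 -0.3483  0.285 ]
o_scene.png
o_side.png
scene0.png
scene_10.13.png
side0.png
side_10.13.png
t.png
t2.png
w1.png
wrist0.png
```

```bash
python3 - <<'E'
import cv2,numpy as np
a=cv2.imread('pics/scene_10.13.png')[150:350,220:500];b=cv2.imread('pics/side_10.13.png')[170:400,120:430]
cv2.imwrite('pics/c1.png',np.hstack([cv2.resize(a,(400,286)),cv2.resize(b,(386,286))]))
E
```

```text
(no output)
```

View pics/c1.png

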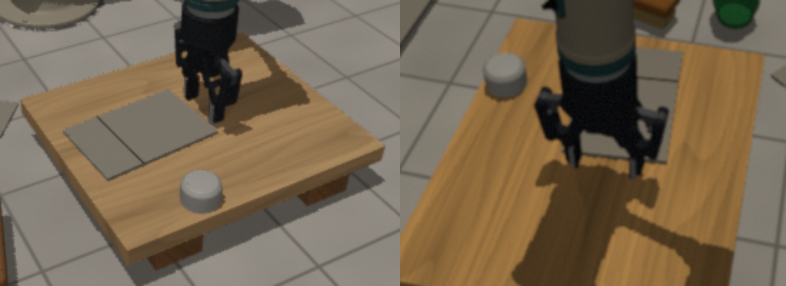

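```bash
cat > m.py <<'E'
from h import *
import sys
n=sys.argv[1];seed=eval(sys.argv[2])
# board corners px of the -y edge from the first clear pictures
E={'scene':[(305.63,327.91),(232.53,220.07)],'side':[(213.4,184.25),(412.16,213.64)]}[n]
s=readout.get_state();im,K,T=cam(n);print(n,s['clock'],s['position'])
cv2.imwrite(f'pics/{n}_{s["clock"]:.2f}.png',im[:,:,::-1])
hsv=cv2.cvtColor(im,cv2.COLOR_RGB2HSV)
pm=biggest((hsv[:,:,1]<85)&(hsv[:,:,2]>45),seed);pm=cv2.morphologyEx(pm,cv2.MORPH_CLOSE,np.ones((5,5)));pm=cv2.morphologyEx(pm,cv2.MORPH_OPEN,np.ones((3,3)))
e=[onz(K,T,p,.072)[:2] for p in E];e.sort(key=lambda p:p[0]);ex=(e[1]-e[0])/np.linalg.norm(e[1]-e[0]);ey=np.array([-ex[1],ex[0]])
rel=lambda p:np.array([(p-e[0])@ex,(p-e[0])@ey])*1000   # mm along edge, mm inward of the edge
print('edge',e,'area',pm.sum())
try:
    for p in quad(pm):print('corner rel',rel(onz(K,T,p,.078)[:2]).round(1),p.round(1))
except Exception as x:print(x)
# scored line: black-hat inside the plank
g=cv2.cvtColor(im,cv2.COLOR_RGB2GRAY);bh=cv2.morphologyEx(g,cv2.MORPH_BLACKHAT,np.ones((9,9))).astype(float)
inn=cv2.erode(pm,np.ones((7,7)))
ys,xs=np.nonzero((bh>12)&(inn>0));
if len(xs)>10:
    W=np.array([rel(onz(K,T,(x,y),.078)[:2]) for x,y in zip(xs,ys)]);w=bh[ys,xs]
    k=abs(W[:,1]-np.median(W[:,1]))<15
    for _ in range(4):
        c=np.polyfit(W[k,0],W[k,1],1,w=w[k]);k=abs(np.polyval(c,W[:,0])-W[:,1])<4
    m=W[k,0];print('score n',k.sum(),'slope',c[0].round(4),'x',m.min(),m.max(),'y mid',np.polyval(c,(m.min()+m.max())/2).round(2))
E
python3 m.py scene '(333,235)'; python3 m.py side '(310,285)'
```

```text
scene 10.2333 [0.5336 0.0314 0.0649]
edge [array([ 0.3883, -0.2001]), array([ 0.7271, -0.2008])] area 3691
corner rel [199.4 275.5] [395.8 231.8]
corner rel [222.1  37.7] [295.  275.6]
corner rel [101.4  26.3] [263.  240.8]
corner rel [ 85.8 191.2] [331.9 214.1]
score n 55 slope 0.0935 x 107.30227431203882 205.8199648292593 y mid 88.41
side 10.2833 [0.5336 0.0317 0.0649]
edge [array([ 0.3825, -0.1928]), array([ 0.7199, -0.1893])] area 81668
corner rel [-0.6  6.2] [412.6 213.6]
corner rel [  0.1 412.5] [373.6 459.2]
corner rel [335.1 412.2] [ 98.3 400. ]
corner rel [334.7   6. ] [213.3 184. ]
score n 84 slope -0.0327 x 106.15498248768755 533.104193268691 y mid 144.87
```

The scene measurement gives the yaw reduced to 0.09, the score still 88 mm from the edge, and the plank well centred on the fingers. I continue pushing.

```bash
python3 -m handwheel '-0.006,0,0,0 | -0.006,0,0,0 | -0.006,0,0,0 | -0.006,0,0,0 | -0.006,0,0,0'|sed -n '2p;4p'; python3 -m handwheel '-0.006,0,0,0 | -0.006,0,0,0 | -0.006,0,0,0 | 0,0,0,0'|sed -n '2p;4p';python3 m.py scene '(310,245)'
```

```text
position: [0.5337, 0.0013, 0.0649]
contact_force: [0.0, 2.9, 0.1]
position: [0.5336, -0.0176, 0.0649]
contact_force: [-0.7, 0.7, 0.8]
scene 11.0833 [ 0.5336 -0.0176  0.0649]
edge [array([ 0.3883, -0.2001]), array([ 0.7271, -0.2008])] area 264950
corner rel [-768.4 2361.1] [639.  -0.]
corner rel [760.9 253.3] [639. 479.]
corner rel [ 388.3 -453.7] [ -0. 479.]
corner rel [-2186.8  -355.2] [ 0. -0.]
score n 84 slope 0.0035 x -1232.3307245967908 464.0050263383869 y mid 66.94
```

```bash
python3 - <<'E'
s=open('m.py').read()
a=s.index("inn=cv2.erode");b=s.index("if len(xs)")
s=s[:a]+"""x0,x1,yp=map(float,sys.argv[3:6]) # window in edge coordinates
toP=lambda r:proj(K,T,[*(e[0]+ex*r[0]/1000+ey*r[1]/1000),.078])
inn=np.zeros(g.shape,np.uint8);cv2.fillPoly(inn,[np.int32([toP(r) for r in((x0,yp-14),(x1,yp-14),(x1,yp+14),(x0,yp+14))])],1)
ys,xs=np.nonzero((bh>10)&(inn>0))
"""+s[b:]
a=s.index("try:");b=s.index("# scored")
s=s[:a]+s[b:]
open('m.py','w').write(s)
E
python3 m.py scene '(310,245)' 95 195 44; python3 m.py side '(310,285)' 95 195 44
python3 - <<'E'
import cv2,numpy as np,glob
a=cv2.imread(sorted(glob.glob('pics/scene_11*'))[-1])[150:350,220:500];b=cv2.imread(glob.glob('pics/side_11*')[-1])[170:400,120:430]
cv2.imwrite('pics/c2.png',np.hstack([cv2.resize(a,(400,286)),cv2.resize(b,(386,286))]))
E
```

```text
scene 11.1333 [ 0.5336 -0.0171  0.0649]
edge [array([ 0.3883, -0.2001]), array([ 0.7271, -0.2008])] area 264963
score n 80 slope 0.0011 x 91.76996049577306 194.96809982196532 y mid 43.27
side 11.1833 [ 0.5336 -0.0167  0.0649]
edge [array([ 0.3825, -0.1928]), array([ 0.7199, -0.1893])] area 82930
score n 102 slope -0.0141 x 96.25528398048687 176.3383799265471 y mid 36.84
```

View pics/c2.png

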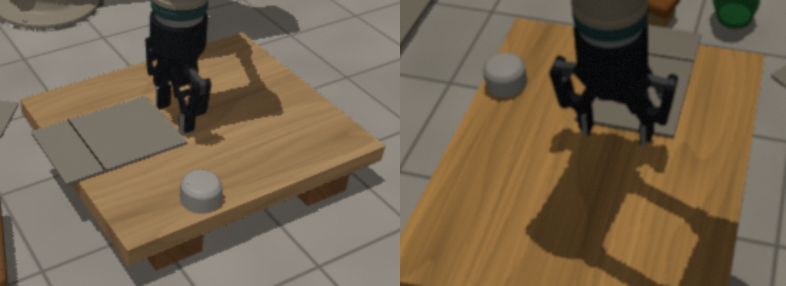

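Scene and side disagree by about 6 mm. I'll refine the edge itself with intensity profiles near the plank: bright wood to darker face or floor.

```bash
cat > e.py <<'E'
from h import *
import sys
# profiles along world y (at given world x), board-top plane z=.072 ; prints gray & saturation
n=sys.argv[1];im,K,T=cam(n);hsv=cv2.cvtColor(cv2.GaussianBlur(im,(3,3),0),cv2.COLOR_RGB2HSV).astype(np.float32)
Y=np.arange(-.216,-.176,.002)
def prof(x,ch,z=.072):
    P=np.float32([proj(K,T,[x,y,z]) for y in Y]);return cv2.remap(hsv[:,:,ch],P[:,:1],P[:,1:],cv2.INTER_LINEAR)[:,0].astype(int)
print((Y*1000).round().astype(int))
for x in map(float,sys.argv[2:]):
    print(x,'V',prof(x,2));print(x,'S',prof(x,1))
E
python3 e.py scene .42 .45 .65 .69; python3 e.py side .40 .42 .64 .68
```

```text
[-216 -214 -212 -210 -208 -206 -204 -202 -200 -198 -196 -194 -192 -190
 -188 -186 -184 -182 -180 -178 -176]
0.42 V [137 139 139 136 129 116 104  99 101 112 133 147 152 152 153 153 153 153
 153 153 153]
0.42 S [ 26  26  25  28  40  69 102 119 120 118 117 115 114 114 114 114 114 114
 114 114 115]
0.45 V [142 142 142 140 131 115 104 100 101 110 127 143 149 149 149 149 148 148
 148 148 148]
0.45 S [ 25  25  24  26  38  69 101 117 122 121 118 116 115 115 115 115 115 115
 115 116 116]
0.65 V [ 76  75  75  75  75  79  89  97 100 104 112 132 150 155 155 155 155 155
 155 156 156]
0.65 S [ 28  31  29  27  31  50  90 116 120 120 121 117 114 114 114 114 114 113
 114 114 114]
0.69 V [138 137 135 123  98  83  87  93  91  90  99 120 141 149 149 149 148 149
 149 149 149]
0.69 S [ 26  26  26  26  28  42  79 110 121 122 121 118 115 115 115 115 115 114
 114 115 116]
[-216 -214 -212 -210 -208 -206 -204 -202 -200 -198 -196 -194 -192 -190
 -188 -186 -184 -182 -180 -178 -176]
0.4 V [120 121 121 121 121 121 122 121 118 114 112 116 124 131 136 137 137 137
 137 136 136]
0.4 S [ 31  32  32  32  32  32  32  33  33  38  56  86 117 137 148 149 149 150
 150 150 149]
0.42 V [ 64  68  74  85  99 110 116 118 118 114 114 118 126 134 138 139 140 140
 140 141 143]
0.42 S [ 35  32  30  31  30  30  30  30  32  36  56  86 116 137 148 150 152 151
 151 151 151]
0.64 V [ 56  55  53  50  45  39  34  35  39  47  58  71  83  94 105 117 125 134
 138 142 145]
0.64 S [ 63  63  62  59  45  33  50  58  49  27  25  42  70  99 125 141 148 150
 150 150 149]
0.68 V [126 126 126 126 126 126 125 125 121 115 109 105 111 120 127 132 134 134
 134 134 135]
0.68 S [ 30  30  30  30  30  30  30  30  31  32  37  49  78 106 128 143 147 150
 150 150 150]
```

The true edge line in the scene view is y≈-0.1953+0.0085(x-0.545), and the side view gives a consistent line. The score is about 38 mm from the edge, and the plank needs about +0.010 rad of yaw. I push 30 mm while turning slightly.

```bash
python3 - <<'E'
s=open('m.py').read()
a=s.index("e=[onz");b=s.index("e.sort")
s=s[:a]+"y0,sl={'scene':(-.1953,.0085),'side':(-.1920,.0105)}[n];e=[np.array([x,y0+sl*(x-.545)]) for x in(.3865,.7265)];"+s[b:]
open('m.py','w').write(s)
E
python3 -m handwheel '-0.005,0,0,-0.003 | -0.005,0,0,-0.003 | -0.005,0,0,-0.002 | -0.005,0,0,-0.002 | -0.005,0,0,0'|sed -n '2,4p'; python3 -m handwheel '-0.003,0,0,0 | -0.002,0,0,0 | 0,0,0,0'|sed -n '2,4p';python3 m.py scene '(310,245)' 100 200 8; python3 m.py side '(310,285)' 100 160 8
```

```text
position: [0.5337, -0.0415, 0.0649]
ee_rot: [-0.0, 0.704, 0.711, 0.0]
contact_force: [-0.2, 1.4, -0.3]
position: [0.5339, -0.0469, 0.0649]
ee_rot: [0.0, 0.704, 0.71, -0.0]
contact_force: [0.3, 0.4, 0.8]
scene 12.0 [ 0.5339 -0.0469  0.0649]
edge [array([ 0.3865, -0.1966]), array([ 0.7265, -0.1938])] area 264417
score n 82 slope 0.0006 x 97.35095394053751 199.8912675277143 y mid 9.26
side 12.05 [ 0.5339 -0.0467  0.0649]
edge [array([ 0.3865, -0.1937]), array([ 0.7265, -0.1901])] area 83886
score n 79 slope 0.0065 x 100.83474429536858 158.83150651905302 y mid 8.54
```

```bash
python3 -m handwheel '-0.003,0,0,0 | -0.003,0,0,0 | -0.0015,0,0,0 | 0,0,0,0'|sed -n '2,4p';python3 m.py scene '(310,245)' 100 200 1; python3 m.py side '(310,285)' 100 160 1; python3 -m handwheel '0.01,0,0,0 | 0.03,0,0,0 | 0.04,0,-0.02,0 | 0.04,0,-0.03,0 | 0.04,0,-0.03,0'|sed -n '1,4p';python3 -m handwheel '0.04,0,-0.0,0 | 0.04,0,0,0 | 0,0,0,0'|sed -n '1,4p'; python3 m.py scene '(310,245)' 90 208 1; python3 m.py side '(310,285)' 90 208 1; python3 e.py scene .42 .45 .64 .69|grep -v S; python3 e.py side .41 .43 .64 .67|grep -v V
```

```text
position: [0.5339, -0.0538, 0.0649]
ee_rot: [0.0, 0.704, 0.711, 0.0]
contact_force: [0.5, 0.8, 0.6]
scene 12.4333 [ 0.5339 -0.0538  0.0649]
edge [array([ 0.3865, -0.1966]), array([ 0.7265, -0.1938])] area 264330
score n 83 slope 0.0005 x 97.45795164430166 198.14596134269354 y mid 2.39
side 12.4833 [ 0.5339 -0.0538  0.0649]
edge [array([ 0.3865, -0.1937]), array([ 0.7265, -0.1901])] area 84031
score n 72 slope -0.0025 x 100.54960246692478 148.7102355128269 y mid 1.6
clock: 12.95
position: [0.5314, 0.0921, 0.1337]
ee_rot: [-0.001, 0.704, 0.71, -0.001]
contact_force: [0.9, 0.4, -0.7]
clock: 13.2
position: [0.5314, 0.1777, 0.1344]
ee_rot: [-0.001, 0.702, 0.713, 0.003]
contact_force: [0.4, -0.3, -0.8]
scene 13.2 [0.5314 0.1777 0.1344]
edge [array([ 0.3865, -0.1966]), array([ 0.7265, -0.1938])] area 263284
score n 98 slope 0.0001 x 89.71923819005205 208.0095177556179 y mid 2.37
side 13.25 [0.5312 0.1743 0.1338]
edge [array([ 0.3865, -0.1937]), array([ 0.7265, -0.1901])] area 75260
score n 219 slope 0.0009 x 90.60029130144312 210.13980324875172 y mid 1.57
[-216 -214 -212 -210 -208 -206 -204
[... 272 characters left out ...]
7]
 115 116 116]
0.64 V [ 74  74  74  74  75  80  89  96  99 102 112 133 150 155 156 156 157 157
 157 157 157]
 114 113 113]
0.69 V [138 137 135 123  98  83  87  93  91  90  99 119 141 149 149 148 148 149
 149 149 148]
 115 116 115]
[-216 -214 -212 -210 -208 -206 -204 -202 -200 -198 -196 -194 -192 -190
 -188 -186 -184 -182 -180 -178 -176]
 160 159 159]
0.41 S [ 32  31  31  32  33  32  32  31  31  36  56  86 116 137 146 147 148 148
 148 150 150]
 160 160 160]
0.43 S [ 32  32  31  31  29  30  30  31  32  36  55  86 115 136 147 149 149 149
 149 149 149]
0.64 S [58 59 62 62 61 59 58 59 61 60 60 62 64 62 60 62 65 67 64 60 59]
0.67 S [60 61 62 60 60 63 64 63 63 62 59 56 58 62 63 62 61 61 61 60 59]
```

Score is ~2 mm short of the edge. I'll check with one enlarged picture while the view is clear.

```bash
python3 - <<'E'
from h import *
o=[]
for n,(x,y) in(('scene',(225,200)),('side',(235,180))):
    im,K,T=cam(n);y0,sl={'scene':(-.1953,.0085),'side':(-.1920,.0105)}[n]
    v=cv2.resize(im[y:y+110,x:x+130],None,fx=3,fy=3,interpolation=cv2.INTER_CUBIC)
    for a,b in((.40,.46),(.62,.68)):
        p=[tuple(np.int32((proj(K,T,[q,y0+sl*(q-.545),.072])-[x,y]+.5)*3)) for q in(a,b)];cv2.line(v,tuple(map(int,p[0])),tuple(map(int,p[1])),(255,0,0),1)
    o.append(v)
cv2.imwrite('pics/z.png',cv2.convertScaleAbs(np.hstack(o),alpha=1.4)[:,:,::-1])
s=readout.get_state();q=s['ee_rot'];M=R.from_quat([q[1],q[2],q[3],q[0]]).as_matrix();print(s['position'],M)
print(M.T@(np.array([.531,-.02,.134])-s['position']))
E
```

```text
[0.5315 0.1691 0.1333] [[-0.0086  1.     -0.0006]
 [ 1.      0.0086 -0.0006]
 [-0.0006 -0.0006 -1.    ]]
[-0.1891 -0.0021 -0.0006]
```

View pics/z.png

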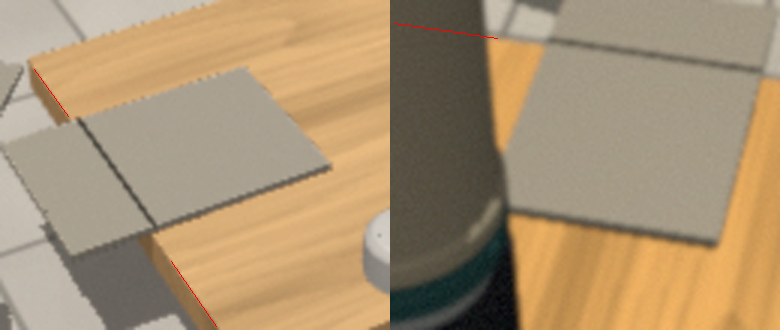

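The red edge lines run just short of the score line in both views, with the score about 2 mm inside and parallel. I return behind the free end for a final nudge.

```bash
python3 -m handwheel '-0.03,0,0,0 | -0.03,0,0,0 | -0.03,0,0,0 | -0.03,0,0,0 | -0.03,0,0,0'|sed -n 2p; python3 -m handwheel '-0.025,0.002,0,0 | 0,0,0,0 | 0,0,0.03,0 | 0,0,0.025,0 | 0,0,0,0'|sed -n 2,3p; python3 -m handwheel '0,0,0,0 | 0,0,0,0'|sed -n 1,4p
```

```text
position: [0.5327, 0.0175, 0.1335]
position: [0.5314, -0.0051, 0.0745]
ee_rot: [-0.004, 0.704, 0.71, -0.003]
clock: 14.5
position: [0.5361, -0.0049, 0.0794]
ee_rot: [0.0, 0.704, 0.71, 0.0]
contact_force: [0.7, 0.4, 0.2]
```

```bash
python3 -m handwheel '0,0,0.008,0 | 0,0,0.0065,0 | 0,0,0,0 | 0,0,0,0'|sed -n 2,4p; python3 -m handwheel '-0.015,0,0,0 | -0.015,0,0,0 | -0.01,0,0,0 | -0.006,0,0,0 | 0,0,0,0'|sed -n 2,4p; python3 -m handwheel '0,0,0,0'|sed -n 1,4p
```

```text
position: [0.5352, -0.0044, 0.064]
ee_rot: [-0.0, 0.703, 0.711, -0.0]
contact_force: [-0.8, -0.7, -0.6]
position: [0.5362, -0.0517, 0.0643]
ee_rot: [0.0, 0.704, 0.71, 0.0]
contact_force: [-0.1, 1.0, -0.3]
clock: 15.33
position: [0.5359, -0.0506, 0.0641]
ee_rot: [-0.0, 0.704, 0.71, 0.0]
contact_force: [-0.0, 0.9, -0.5]
```

```bash
python3 -m handwheel '-0.002,0,0,0 | -0.002,0,0,0 | -0.001,0,0,0 | 0,0,0,0 | 0,0,0,0'|sed -n 2,4p;python3 m.py scene '(310,245)' 90 208 0; python3 m.py side '(310,285)' 100 150 0
```

```text
position: [0.5358, -0.0551, 0.064]
ee_rot: [-0.0, 0.704, 0.711, 0.0]
contact_force: [0.3, 1.9, 0.7]
scene 15.75 [ 0.5358 -0.0551  0.064 ]
edge [array([ 0.3865, -0.1966]), array([ 0.7265, -0.1938])] area 264368
score n 101 slope 0.0009 x 88.7787408324589 208.0095177556179 y mid 1.16
side 15.8 [ 0.5358 -0.0551  0.064 ]
edge [array([ 0.3865, -0.1937]), array([ 0.7265, -0.1901])] area 83986
score n 83 slope -0.0019 x 100.26140622454872 151.36719293464122 y mid 0.28
```

One more 0.7 mm, then back off and check.

```bash
python3 -m handwheel '-0.0007,0,0,0 | 0,0,0,0 | 0,0,0,0'|sed -n 2p; python3 -m handwheel '0.01,0,0,0 | 0.03,0,0,0 | 0.04,0,-0.02,0 | 0.04,0,-0.03,0 | 0.04,0,-0.03,0'|sed -n 2p;python3 -m handwheel '0,0.04,0,0 | 0,0.04,0,0 | 0.02,0.03,0,0 | 0,0,0,0 | 0,0,0,0'|sed -n '1,4p'; python3 m.py scene '(310,245)' 90 208 0; python3 m.py side '(310,285)' 90 208 0; python3 - <<'E'
import cv2,numpy as np,glob
a=cv2.imread(max(glob.glob('pics/scene_1[5-9]*'),key=lambda f:float(f[11:-4])))[150:370,140:500];b=cv2.imread(max(glob.glob('pics/side_1[5-9]*'),key=lambda f:float(f[10:-4])))[120:400,120:430]
cv2.imwrite('pics/f.png',np.hstack([cv2.resize(a,(450,275)),cv2.resize(b,(304,275))]))
E
```

```text
position: [0.5359, -0.0562, 0.064]
position: [0.5336, 0.089, 0.1328]
clock: 16.93
position: [0.6452, 0.1097, 0.1318]
ee_rot: [0.0, 0.703, 0.711, -0.0]
contact_force: [-1.0, 0.8, -0.7]
scene 16.9333 [0.6452 0.1097 0.1318]
edge [array([ 0.3865, -0.1966]), array([ 0.7265, -0.1938])] area 263581
score n 105 slope 0.001 x 86.8977639531158 208.0095177556179 y mid -0.03
side 16.9833 [0.6437 0.1091 0.1318]
edge [array([ 0.3865, -0.1937]), array([ 0.7265, -0.1901])] area 91231
score n 211 slope -0.0015 x 90.25942357018663 203.30382286785965 y mid -0.91
```

View pics/f.png

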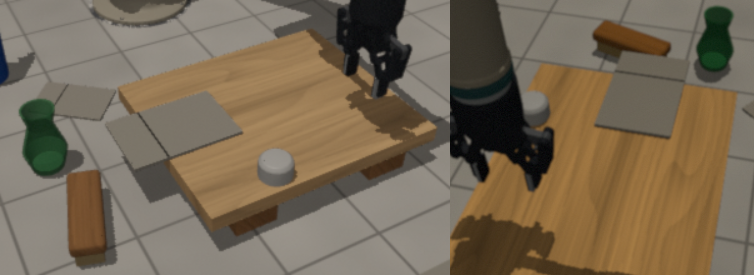

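The score lies on the edge within about 0.5 mm (scene -0.03 mm, side -0.9 mm) and is square within 0.002 rad. The cap, brush and vase are undisturbed and the arm is clear, so I hand in.

```bash
python3 -c "
from rig import ticket;print(ticket.sign_off())"
```

```text
the job is handed in; nothing more can be done
None
```

I pushed the plank until its scored line lay along the board's -y edge (0.0 mm off in the scene view, 0.9 mm past it in the side view, square within about 0.002 rad) and handed the job in at about 17 s; the end cap, brush and vase look undisturbed in the last pictures.

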